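# Assemble the painted model lighthouse

## Robot

A 6-joint arm with a two-finger parallel gripper is mounted at the origin on the work surface. World frame = base frame: x ahead of the robot, y to its left, z up, the work surface at z = 0. Lengths are in m, angles in degrees, forces in N, time in s.
With the tool pointing down it reaches from about 0.3 to 0.75 m from the base axis. Payload 8.5 kg.
Tool frame: the origin (TCP) lies midway between the tips of the shut fingers; the grasp point (between the pads) lies 19 mm behind it; z points along the fingers, y is the line along which they close (so a half turn about z gives the same grasp; the last joint's range is limited). The gripper opens to 85 mm and grips with 20 to 120 N. Pads are 22 mm wide; open, the fingers measure 114 mm over their backs; the gripper's body (76 mm by 85 mm) begins 54 mm behind the grasp point. The pads swing forward as they close: fully open they stand 13 mm farther back than shut.
Start: joints at [56.133, 21.807, 74.336, -0, 83.858, -12.336], TCP at [0.202, 0.512, 0.231] pointing down, gripper open.
Joint ranges: [-178.18, 178.18], [-50.72, 133.34], [12.68, 142.11], [-81.47, 261.47], [9.98, 163.14], [-165.26, 165.26]. Speed limits (degrees/s): [136.94, 136.94, 180, 180, 180, 180].

## Interface

Orientations are given as a 3x3 rotation matrix whose columns are the frame's x, y, z axes.
In Python, from rig import env, get_image, close_job gives the robot as it stands.
- The arm moves only by the tool step_arm, never from a script. Its argument "targets" is a list of rows, each a list of 2 entries, a list of its own where there are three numbers: the shift along the tool's x, y, z as a fraction of full scale, then the turn, a rotation vector about the tool's x, y, z as a fraction of full scale. In form: [[[x, y, z], [wx, wy, wz]], ...]. A call has 1 to 10 rows; each row is the pose to reach, as a shift and turn from the pose commanded when the call began, along the tool's axes at that moment; what a row does not reach only later rows make up. Full scale, the value 1, is 0.3 m for a shift and 45 degrees for a turn. A row lasts 1/12 s, in which the tool goes at most 41.7 mm and 7.16 degrees, less where a joint would pass 70% of its speed; a pose out of reach is approached as far as the arm can. A call with a number of a shift or a turn outside -1 to 1 is refused whole. A call with a gripper value outside its range is refused whole. "jaw" is the finger opening in mm, from 0 to 85.4, set as the call begins (left out, the last holds). The fingers move at their own pace and stop on an object; "grip_force" is the grip in N (left out, the last holds). Time passes only in rows, so rows that repeat a pose let the fingers close. It gives the time, the measured TCP pose, the force, the opening and the grip force at its end, in the units of the state.
- env.observe(): the state, without advancing time (a new reading comes with each control period).
- get_image(name): name is "scene" or "top"; returns a dict with "img" (384x512x3 uint8, red, green, blue), "z_map" (384x512 float32, m along the optical axis (not along the pixel's ray), 0 where there is no reading), "intrinsics" (3x3 intrinsics, pixels), "D" ([k1, k2, p1, p2, k3] as OpenCV has them; the pictures are not rectified), "rvec" (rotation vector, rad) and "tvec" (3), from world to camera coordinates, as OpenCV has them. Camera axes: x right, y down, z forward; pixel columns grow to the right and rows downward; lengths in m; the calibration is good to about 2 mm. A picture is of the moment at which its call begins.
- close_job(): hands the job in; it is judged then, once.
The state is a dict: "time_s": time; "q": joint angles; "qvel": joint speeds; "joint_efforts": joint torques, N m; "position": TCP position; "tool_rot": TCP orientation; "ft_force": force on the tool from outside, world axes, zero at the start; "wrist_torque": the same for the moment, N m; "grip_width": finger opening in m; "gripper_force": force on a finger pad.
Only numpy, scipy, OpenCV 4.12 (cv2) and the standard library are available. Lean on these libraries where they do the work, as an engineer would, in place of code of your own. Each camera call takes 0.05 s, during which the arm holds its last target. There are 200 camera calls.

## Task

Put the painted model lighthouse together on its brown rock base, from the bottom up: first the red tower section, then the white one, then the lantern room, and the blue dome last, each centred, upright and fully down over the stud of the part below. Set each part down gently rather than dropping it, and leave the grey primed spare section, the paint bottle, the rinsing cup and the brush where they are.

Things in the scene. Friction and masses are not known exactly. Their poses are not given: they have to be found in the camera images.
- rock_base: The base of the model lighthouse: a low brown round rock fixed to the green cutting mat (top at z = 3 mm), 92 mm across at the foot, tapering to a flat top 68 mm across that is 16 mm above its origin. On top a tapered stud 6 mm high, 16 to 8 mm wide. Origin: centre of underside, z up; yaw is free. It cannot be moved.
- red_section: Lower tower section, loose: a red upright cylinder with white windows, 56 mm in diameter; its flat top shoulder is 42 mm above the origin. On top a tapered stud 6 mm high, 16 to 8 mm wide; underneath a socket, 30 mm wide, 8 mm deep, for the stud below (7 mm play each way). Origin: centre of underside, z up; yaw is free. About 90 g. Starts on the mat (top at z = 3 mm).
- white_section: Upper tower section, loose: a white upright cylinder with black windows, 48 mm in diameter; flat top shoulder 40 mm above the origin. On top a tapered stud 6 mm high, 16 to 8 mm wide; underneath a socket, 30 mm wide, 8 mm deep, for the stud below (7 mm play each way). Origin: centre of underside, z up; yaw is free. About 70 g. Starts on the mat (top at z = 3 mm).
- lantern_room: Lantern room, loose: black deck, 54 mm diameter, 10 mm thick; on it a yellow glazed cylinder, 34 mm diameter, from 10 to 34 mm above the origin (grip it there). On top a tapered stud 6 mm high, 16 to 8 mm wide; underneath a socket, 30 mm wide, 8 mm deep, for the stud below (7 mm play each way). Origin: centre of underside, z up; yaw is free. About 60 g. Starts on the mat (top at z = 3 mm).
- blue_dome: Roof, loose: a blue dome 44 mm in diameter with an upright round finial on top, 14 mm in diameter, from 24 to 40 mm above the origin (grip it by the finial); underneath a socket, 30 mm wide, 8 mm deep, for the stud below (7 mm play each way). Origin: centre of underside, z up; yaw is free. About 40 g. Starts on the mat (top at z = 3 mm).
- grey_spare: A spare tower section in plain grey primer, otherwise the same shape as the white one (48 mm in diameter, 46 mm tall with its stud), loose. Not used in this job: leave it where it stands. Origin: centre of underside, z up; yaw is free. Starts on the mat (top at z = 3 mm).
- paint_bottle: Bystander: a small green paint bottle with a black cap and an orange label, 28 mm in diameter, 85 mm tall, standing loose on the table beside the mat (+y side). Origin: centre of the underside.
- rinse_cup: Bystander: a pale green plastic rinsing cup, 76 mm across the rim, 85 mm tall, standing loose on the table beside the mat (-y side). Origin: centre of the underside.
- brush: Bystander: a paint brush about 200 mm long lying loose on the table beyond the mat's far edge, roughly across. Origin: on its underside near the middle.
Mind the look-alikes: they are no part of the job. Of the things like the rock_base, leave any that is orange or pink; of the rest the larger one is meant.

How it is judged (in metres and radians):
On the way, in this order (a step that is already met when the one before it is completed fails the run):
1. the red tower section is seated on the rock base and released (horizontal distance between red_section and rock_base below 0.01 m and z of red_section in the frame of rock_base between 0.013 and 0.019 m and angle between red_section's own z axis and vertical below 0.08 rad and contact force between the fingers and red_section below 0.3 N and linear speed of red_section below 0.03 m/s), for 0.2 s.
2. the white tower section is seated on the red section and released (horizontal distance between white_section and red_section below 0.01 m and z of white_section in the frame of red_section between 0.039 and 0.045 m and angle between white_section's own z axis and vertical below 0.08 rad and contact force between the fingers and white_section below 0.3 N and linear speed of white_section below 0.03 m/s), for 0.2 s.
3. the lantern room is seated on the white section and released (horizontal distance between lantern_room and white_section below 0.01 m and z of lantern_room in the frame of white_section between 0.037 and 0.043 m and angle between lantern_room's own z axis and vertical below 0.08 rad and contact force between the fingers and lantern_room below 0.3 N and linear speed of lantern_room below 0.03 m/s), for 0.2 s.
4. the blue dome is seated on the lantern room and released (horizontal distance between blue_dome and lantern_room below 0.01 m and z of blue_dome in the frame of lantern_room between 0.031 and 0.037 m and angle between blue_dome's own z axis and vertical below 0.08 rad and contact force between the fingers and blue_dome below 0.3 N and linear speed of blue_dome below 0.03 m/s), for 0.2 s.
At the end, for the whole second after the job is handed in: Red section on the rock base, white section on the red, lantern room on the white and blue dome on the lantern room, each with its axis within 10 mm of the part below, its underside within 3 mm of fully down, tilted less than 0.08 rad, released and at rest (under 0.03 m/s) (all of step 1 and all of step 2 and all of step 3 and all of step 4); the robot touches nothing.
It fails at once if the grey spare section, the paint bottle, the rinsing cup or the brush is moved by more than 25 mm (distance of any of grey_spare, paint_bottle, rinse_cup, brush from where it was at the start of the episode above 0.025 m).
It fails at once if a part is dropped (falls free of the fingers faster than 0.7 m/s, about 25 mm of fall) ((linear speed of red_section above 0.7 m/s and contact force between the fingers and red_section below 0.01 N) or (linear speed of white_section above 0.7 m/s and contact force between the fingers and white_section below 0.01 N) or (linear speed of lantern_room above 0.7 m/s and contact force between the fingers and lantern_room below 0.01 N) or (linear speed of blue_dome above 0.7 m/s and contact force between the fingers and blue_dome below 0.01 N)).
It also fails if it takes over 104 s, if anything falls off the work surface, if the arm or the gripper's body presses on something with over 40 N, if the wrist force passes 120 N, or if a joint passes its speed limit or range.

## Working session

There is one attempt and no reset: what is moved stays moved. The work goes in short steps, Python scripts to look and compute and a tool call to move; the robot and the scene stay as the last step left them, time stands still between calls to the robot, and variables do not carry over. Pictures are saved under pics/ and viewed, at most 14 in all, crops included, and the job is handed in when it is done.

Besides the shell and the picture viewer there is one more tool, called after "Emit:" as name(argument=value, ...), one argument or row to a line, values as JSON. step_arm: Moves the arm, as the interface text tells. Its arguments: {"type":"object","properties":{"targets":{"type":"array","items":{"type":"array"}},"jaw":{"type":"number"},"grip_force":{"type":"number"}},"required":["targets"]}

```bash
ls; mkdir -p pics; python3 - <<'E'
from rig import env,get_image
import cv2,numpy as np
s=env.observe();print(s)
for n in("scene","top"):
    d=get_image(n);cv2.imwrite(f"pics/{n}0.png",d["img"][:,:,::-1]);np.savez(f"{n}0.npz",**d)
    print(n,d["intrinsics"],d["D"],d["rvec"],d["tvec"])
E
```

```text
pics
{'time_s': 0.0, 'q': array([ 5.61336968e+01,  2.18422037e+01,  7.43852390e+01,  2.67940237e-04,
        8.38586543e+01, -1.23325149e+01]), 'qvel': array([ 0.01573506, -0.10871314,  0.02041792,  0.03254962,  0.09950898,
       -0.05298246]), 'joint_efforts': array([-1.88614256e-03, -4.48470604e+01, -2.31276459e+01, -3.28023407e-04,
        4.81668947e-03, -2.21137566e-05]), 'position': array([0.20168042, 0.51137018, 0.23069755]), 'tool_rot': array([[-9.30200952e-01,  3.67049698e-01, -8.41237311e-04],
       [ 3.67050517e-01,  9.30200176e-01, -1.24514127e-03],
       [ 3.25490367e-04, -1.46700819e-03, -9.99998871e-01]]), 'ft_force': array([-0.03479544, -0.12791782,  0.03511687]), 'wrist_torque': array([0.08060481, 0.02537279, 0.00636037]), 'gripper_force': 0.0, 'grip_width': 0.08522216688746817}
scene [[352.92408814   0.         249.79187124]
 [  0.         352.92408814 192.6401617 ]
 [  0.           0.           1.        ]] [-0.09234237  0.          0.          0.          0.        ] [ 0.57089127  2.49774186 -1.36629111] [ 0.59086137 -0.0956198   1.37088363]
top [[489.06405434   0.         251.02969034]
 [  0.         489.06405434 184.29985646]
 [  0.           0.           1.        ]] [0.03965242 0.         0.         0.         0.        ] [ 2.17087996 -2.13598677  0.1298971 ] [7.00952157e-05 6.63766835e-01 1.33856385e+00]
```

View pics/top0.png

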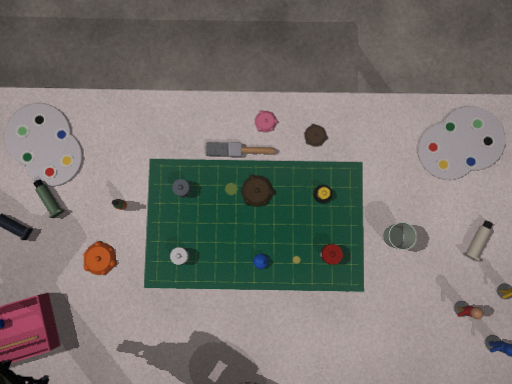

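View pics/scene0.png

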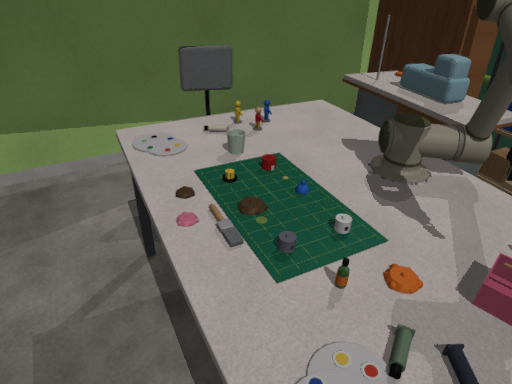

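Top view: rock base at about (257,191), red (333,254), white (179,256), lantern (323,194), dome (261,261), grey spare (181,188), bottle (119,204), cup (401,236), brush (240,150). The smaller brown rock at (315,135) and the pink and orange ones are decoys. The scene view agrees.

```bash
cat > h.py <<'E'
import cv2,numpy as np
def world(d):
    K,D=d["intrinsics"],d["D"];z=d["z_map"];h,w=z.shape
    u,v=np.meshgrid(np.arange(w),np.arange(h))
    p=cv2.undistortPoints(np.stack([u,v],-1).reshape(-1,1,2).astype(float),K,D).reshape(h,w,2)
    R=cv2.Rodrigues(np.array(d["rvec"],float))[0]
    c=np.dstack([p*z[...,None],z])
    W=(c-np.array(d["tvec"]).ravel())@R
    W[z<=0]=np.nan
    return W
def circ(W,g,zlo,zhi,r=.05):
    m=(np.hypot(W[...,0]-g[0],W[...,1]-g[1])<r)&(W[...,2]>zlo)&(W[...,2]<zhi)
    P=W[m]
    if len(P)<4:return len(P),None
    c,rad=cv2.minEnclosingCircle(P[:,:2].astype(np.float32))
    return len(P),np.round(P.mean(0),4),np.round(c,4),round(rad,4),round(P[:,2].max(),4)
E
python3 - <<'E'
from h import *
T=world(np.load("top0.npz"));S=world(np.load("scene0.npz"))
px=dict(rock=(257,191,.012,.022),red=(333,254,.038,.056),white=(179,256,.036,.056),lantern=(323,194,.03,.05),dome=(261,261,.012,.05),grey=(181,188,.036,.056),bottle=(119,204,.05,.1),cup=(401,236,.06,.1),brush=(258,150,.003,.05))
for k,(u,v,a,b) in px.items():
    g=T[v,u];print(k,np.round(g,4));print("  top",circ(T,g,a,b));print("  scn",circ(S,g,a,b))
E
```

```text
rock [ 0.6465 -0.0064  0.0278]
  top (567, array([ 0.6491, -0.0079,  0.0175]), array([ 0.647 , -0.0073]), 0.0487, np.float64(0.022))
  scn (322, array([0.6553, 0.0018, 0.0183]), array([ 0.65  , -0.0038]), 0.0461, np.float64(0.022))
red [ 0.4731 -0.2181  0.0478]
  top (328, array([ 0.4735, -0.2167,  0.0453]), array([ 0.4737, -0.2167]), 0.0283, np.float64(0.0545))
  scn (103, array([ 0.4783, -0.2123,  0.0457]), array([ 0.4753, -0.2155]), 0.0309, np.float64(0.0525))
white [0.4606 0.206  0.0479]
  top (238, array([0.4613, 0.2096, 0.0435]), array([0.461 , 0.2098]), 0.0242, np.float64(0.0532))
  scn (153, array([0.465 , 0.2114, 0.0426]), array([0.4637, 0.2083]), 0.026, np.float64(0.0492))
lantern [ 0.6391 -0.1916  0.0444]
  top (116, array([ 0.6435, -0.1953,  0.0376]), array([ 0.643 , -0.1953]), 0.0177, np.float64(0.0463))
  scn (51, array([ 0.6482, -0.1901,  0.0374]), array([ 0.6476, -0.1959]), 0.0211, np.float64(0.0456))
dome [ 0.4505 -0.0202  0.0468]
  top (182, array([ 0.4497, -0.0203,  0.0245]), array([ 0.4495, -0.0199]), 0.0215, np.float64(0.0475))
  scn (104, array([ 0.4563, -0.0128
[... 288 characters left out ...]
2))
bottle [0.6008 0.3754 0.0587]
  top (80, array([0.602 , 0.3786, 0.0673]), array([0.6027, 0.3803]), 0.013, np.float64(0.0909))
  scn (140, array([0.6087, 0.3854, 0.0668]), array([0.6081, 0.3842]), 0.0135, np.float64(0.0866))
cup [ 0.527  -0.4187  0.0024]
  top (174, array([ 0.5282, -0.4169,  0.0775]), array([ 0.5264, -0.3979]), 0.0375, np.float64(0.0917))
  scn (123, array([ 0.5255, -0.4165,  0.0755]), array([ 0.5296, -0.4018]), 0.0385, np.float64(0.0885))
brush [ 0.7674 -0.0076  0.0169]
  top (407, array([ 0.7629, -0.0058,  0.0122]), array([ 0.7675, -0.0077]), 0.0498, np.float64(0.027))
  scn (205, array([ 0.7581, -0.006 ,  0.0123]), array([ 0.7665, -0.0064]), 0.0497, np.float64(0.0224))
```

```bash
cat >> h.py <<'E'
def go(*t):
    from rig import env
    s=env.observe();R=s["tool_rot"];p=s["position"]
    print("pos",np.round(p,4),"f",np.round(s["ft_force"],1),"w",round(s["grip_width"],4),"gf",round(s["gripper_force"],1),"t",s["time_s"])
    for x in t: print(x,"->",np.round(R.T@(np.array(x)-p)/.3,3))
E
python3 - <<'E'
from h import *
go((.33,.2,.23),(.474,-.216,.13))
for n in("top","scene"):
    d=np.load(n+"0.npz");W=world(d);hsv=cv2.cvtColor(d["img"],cv2.COLOR_RGB2HSV)
    near=np.hypot(W[...,0]-.648,W[...,1]+.007)<.06
    m=(near&((hsv[...,0]<25)|(hsv[...,0]>165))).astype(np.uint8)
    n_,l,st,ce=cv2.connectedComponentsWithStats(m);i=1+np.argmax(st[1:,4])
    P=W[l==i];print(n,st[i],ce[i],P[:,:2].mean(0),cv2.minEnclosingCircle(P[:,:2].astype(np.float32)))
    s=near&(W[...,2]>.0215);print(" stud",W[s].mean(0),s.sum())
    s=(l==i)&(W[...,2]>.0155);print(" topdisc",W[s].mean(0),cv2.minEnclosingCircle(W[s][:,:2].astype(np.float32)),s.sum())
E
```

```text
pos [0.2017 0.5114 0.2308] f [0.5 0.2 0.2] w 0.0852 gf 0.0 t 0.1
(0.33, 0.2, 0.23) -> [-0.779 -0.809  0.003]
(0.474, -0.216, 0.13) -> [-1.734 -1.922  0.338]
top [242 175  32  31 720] [256.57777778 190.475     ] [ 0.64923928 -0.00520128] ((0.6494978666305542, -0.005359623581171036), 0.04729272797703743)
 stud [ 0.64784492 -0.00657424  0.02304814] 118
 topdisc [ 0.64922326 -0.0071624   0.01962246] ((0.6491106748580933, -0.006388259585946798), 0.04613989219069481) 505
scene [238 197  29  18 389] [251.57583548 205.64781491] [0.65771354 0.00774059] ((0.6549955010414124, 0.002335584256798029), 0.04623408243060112)
 stud [ 0.65798524 -0.00694678  0.02293025] 24
 topdisc [6.54670220e-01 5.71803151e-05 1.94910168e-02] ((0.651832103729248, -0.001669971738010645), 0.0424012690782547) 262
```

Emit:
step_arm(
  targets=[
    [[0,0,0],[0,0,-0.4785]],
    [[0,0,0],[0,0,-0.4785]],
    [[0,0,0],[0,0,-0.4785]],
    [[0,0,0],[0,0,-0.4785]],
    [[0,0,0],[0,0,-0.4785]],
  ],
  jaw=85,
)

```text
time_s: 0.52
position: [0.2018, 0.5115, 0.2311]
tool_rot: [[-1.0, 0.004, -0.0], [0.004, 1.0, -0.0], [0.0, -0.0, -1.0]]
ft_force: [0.2, 0.0, 0.2]
grip_width: 0.0851
gripper_force: 0.0
```

Emit:
step_arm(
  targets=[
    [[-0.302,-0.808,0],[0,0,0]],
    [[-0.302,-0.808,0],[0,0,0]],
    [[-0.302,-0.808,0],[0,0,0]],
    [[-0.302,-0.808,0],[0,0,0]],
    [[-0.302,-0.808,0],[0,0,0]],
    [[-0.302,-0.808,0],[0,0,0]],
    [[-0.302,-0.808,0],[0,0,0]],
  ],
)

```text
time_s: 1.1
position: [0.2936, 0.2653, 0.2314]
tool_rot: [[-1.0, 0.008, 0.0], [0.008, 1.0, -0.001], [-0.0, -0.001, -1.0]]
ft_force: [-0.1, -0.5, 0.6]
grip_width: 0.0849
gripper_force: 0.0
```

Emit:
step_arm(
  targets=[
    [[-0.302,-0.808,0],[0,0,0]],
    [[-0.302,-0.808,0],[0,0,0]],
    [[-0.302,-0.808,0],[0,0,0]],
    [[-0.302,-0.808,0],[0,0,0]],
    [[-0.302,-0.808,0],[0,0,0]],
    [[-0.302,-0.808,0],[0,0,0]],
    [[-0.302,-0.808,0],[0,0,0]],
  ],
)

```text
time_s: 1.68
position: [0.3849, 0.0224, 0.2314]
tool_rot: [[-1.0, 0.009, 0.001], [0.009, 1.0, -0.001], [-0.001, -0.001, -1.0]]
ft_force: [-0.3, 1.8, -0.7]
grip_width: 0.0853
gripper_force: 0.0
```

Emit:
step_arm(
  targets=[
    [[-0.302,-0.808,0.33],[0,0,0]],
    [[-0.302,-0.808,0.33],[0,0,0]],
    [[-0.302,-0.808,0.33],[0,0,0]],
    [[-0.302,-0.808,0.33],[0,0,0]],
    [[-0.302,-0.808,0.33],[0,0,0]],
    [[-0.302,-0.808,0.33],[0,0,0]],
    [[-0.302,-0.808,0.33],[0,0,0]],
    [[-0.302,-0.808,0.33],[0,0,0]],
    [[-0.302,-0.808,0.33],[0,0,0]],
  ],
)

```text
time_s: 2.43
position: [0.4737, -0.2158, 0.1314]
tool_rot: [[-1.0, 0.004, -0.001], [0.004, 1.0, 0.001], [0.001, 0.001, -1.0]]
ft_force: [0.0, 0.4, 0.9]
grip_width: 0.0849
gripper_force: 0.0
```

Emit:
step_arm(
  targets=[
    [[0,0,0.1],[0,0,0]],
    [[0,0,0.2],[0,0,0]],
    [[0,0,0.27],[0,0,0]],
    [[0,0,0.33],[0,0,0]],
    [[0,0,0.37],[0,0,0]],
    [[0,0,0.398],[0,0,0]],
    [[0,0,0.398],[0,0,0]],
  ],
)

```text
time_s: 3.02
position: [0.4733, -0.2141, 0.0123]
tool_rot: [[-1.0, -0.0, -0.002], [-0.0, 1.0, 0.001], [0.002, 0.001, -1.0]]
ft_force: [-0.2, -0.1, 0.6]
grip_width: 0.085
gripper_force: 0.0
```

Emit:
step_arm(
  targets=[
    [[0,0,0],[0,0,0]],
    [[0,0,0],[0,0,0]],
    [[0,0,0],[0,0,0]],
    [[0,0,0],[0,0,0]],
    [[0,0,0],[0,0,0]],
    [[0,0,0],[0,0,0]],
    [[0,0,0],[0,0,0]],
    [[0,0,0],[0,0,0]],
    [[0,0,0],[0,0,0]],
    [[0,0,0],[0,0,0]],
  ],
  jaw=40,
  grip_force=30,
)

```text
time_s: 3.85
position: [0.4742, -0.2157, 0.0142]
tool_rot: [[-1.0, 0.0, 0.002], [0.0, 1.0, -0.001], [-0.002, -0.001, -1.0]]
ft_force: [0.1, 1.5, 5.9]
grip_width: 0.0548
gripper_force: 31.4
```

Emit:
step_arm(
  targets=[
    [[0,0,-0.05],[0,0,0]],
    [[0,0,-0.1],[0,0,0]],
    [[0,0,-0.2],[0,0,0]],
    [[0,0,-0.29],[0,0,0]],
    [[0,0,-0.29],[0,0,0]],
    [[0,0,-0.29],[0,0,0]],
  ],
)

```text
time_s: 4.35
position: [0.4741, -0.2159, 0.1014]
tool_rot: [[-1.0, 0.0, 0.003], [0.0, 1.0, -0.002], [-0.003, -0.002, -1.0]]
ft_force: [-0.7, -0.2, -1.2]
grip_width: 0.0555
gripper_force: 32.4
```

Emit:
step_arm(
  targets=[
    [[-0.06,0.07,0],[0,0,0]],
    [[-0.13,0.15,0],[0,0,0]],
    [[-0.21,0.25,0],[0,0,0]],
    [[-0.29,0.35,0],[0,0,0]],
    [[-0.37,0.45,0],[0,0,0]],
    [[-0.45,0.54,0],[0,0,0]],
    [[-0.51,0.62,0],[0,0,0]],
    [[-0.56,0.67,0],[0,0,0]],
    [[-0.587,0.7,0],[0,0,0]],
    [[-0.587,0.7,0],[0,0,0]],
  ],
)

```text
time_s: 5.18
position: [0.6502, -0.0034, 0.0981]
tool_rot: [[-1.0, -0.002, -0.002], [-0.002, 1.0, 0.001], [0.002, 0.001, -1.0]]
ft_force: [0.1, 0.1, -1.4]
grip_width: 0.055
gripper_force: 32.4
```

```bash
cat > look.py <<'E'
import sys
from h import *
from rig import get_image
n=sys.argv[1]
a=[get_image(c)["img"][:,:,::-1] for c in("scene","top")]
a=[cv2.resize(a[0][80:300,150:400],None,fx=1.6,fy=1.6,interpolation=cv2.INTER_CUBIC),cv2.resize(a[1][120:340,120:370],None,fx=1.6,fy=1.6,interpolation=cv2.INTER_CUBIC)]
cv2.imwrite(f"pics/{n}.png",np.hstack(a))
go()
E
python3 look.py a1
```

```text
pos [ 0.6491 -0.0055  0.0986] f [-0.8  0.3 -0.2] w 0.0554 gf 32.4 t 5.2833
```

View pics/a1.png

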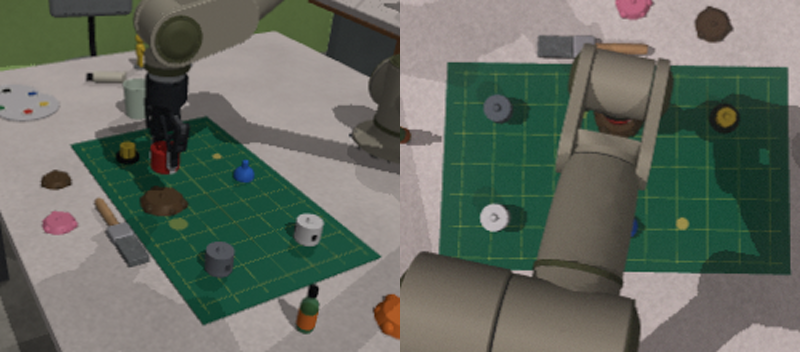

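The red section hangs upright over the rock at (165,200) in the left crop, with nothing in the way. Lowering it.

Emit:
step_arm(
  targets=[
    [[0,0,0.05],[0,0,0]],
    [[0,0,0.1],[0,0,0]],
    [[0,0,0.15],[0,0,0]],
    [[0,0,0.18],[0,0,0]],
    [[0,0,0.2],[0,0,0]],
    [[0,0,0.21],[0,0,0]],
    [[0,0,0.22],[0,0,0]],
    [[0,0,0.228],[0,0,0]],
    [[0,0,0.228],[0,0,0]],
    [[0,0,0.228],[0,0,0]],
  ],
)

```text
time_s: 6.12
position: [0.6499, -0.0056, 0.0319]
tool_rot: [[-1.0, -0.0, 0.001], [-0.0, 1.0, -0.0], [-0.001, -0.0, -1.0]]
ft_force: [0.8, 0.1, -0.7]
grip_width: 0.0551
gripper_force: 32.4
```

Emit:
step_arm(
  targets=[
    [[0,0,0.004],[0,0,0]],
    [[0,0,0.008],[0,0,0]],
    [[0,0,0.008],[0,0,0]],
    [[0,0,0.008],[0,0,0]],
  ],
)

```text
time_s: 6.45
position: [0.6501, -0.0056, 0.0302]
tool_rot: [[-1.0, -0.0, 0.001], [-0.0, 1.0, -0.0], [-0.001, -0.0, -1.0]]
ft_force: [-1.5, 1.4, 5.7]
grip_width: 0.0555
gripper_force: 33.0
```

Emit:
step_arm(
  targets=[
    [[0,0,0],[0,0,0]],
    [[0,0,0],[0,0,0]],
    [[0,0,0],[0,0,0]],
    [[0,0,0],[0,0,0]],
    [[0,0,0],[0,0,0]],
    [[0,0,0],[0,0,0]],
    [[0,0,0],[0,0,0]],
    [[0,0,0],[0,0,0]],
  ],
  jaw=85,
)

```text
time_s: 7.12
position: [0.6497, -0.0056, 0.0291]
tool_rot: [[-1.0, -0.0, -0.0], [-0.0, 1.0, -0.0], [0.0, -0.0, -1.0]]
ft_force: [-0.8, 1.8, -0.7]
grip_width: 0.0848
gripper_force: 0.0
```

Emit:
step_arm(
  targets=[
    [[0,0,-0.04],[0,0,0]],
    [[0,0,-0.1],[0,0,0]],
    [[0,0,-0.2],[0,0,0]],
    [[0,0,-0.3],[0,0,0]],
    [[0,0,-0.4],[0,0,0]],
    [[0,0,-0.4],[0,0,0]],
    [[0,0,-0.4],[0,0,0]],
  ],
)

```text
time_s: 7.7
position: [0.6504, -0.0056, 0.1517]
tool_rot: [[-1.0, -0.0, 0.004], [-0.0, 1.0, -0.001], [-0.004, -0.001, -1.0]]
ft_force: [-0.1, 0.4, -0.7]
grip_width: 0.0849
gripper_force: 0.0
```

```bash
python3 - <<'E'
from h import *
go((.462,.209,.15))
E
```

```text
pos [ 0.6504 -0.0056  0.1517] f [-0.1  0.4 -0.7] w 0.0849 gf 0.0 t 7.7
(0.462, 0.209, 0.15) -> [0.628 0.716 0.002]
```

Emit:
step_arm(
  targets=[
    [[0.63,0.716,0],[0,0,0]],
    [[0.63,0.716,0],[0,0,0]],
    [[0.63,0.716,0],[0,0,0]],
    [[0.63,0.716,0],[0,0,0]],
    [[0.63,0.716,0],[0,0,0]],
    [[0.63,0.716,0],[0,0,0]],
    [[0.63,0.716,0],[0,0,0]],
    [[0.63,0.716,0],[0,0,0]],
    [[0.63,0.716,0],[0,0,0]],
    [[0.63,0.716,0],[0,0,0]],
  ],
)

```text
time_s: 8.53
position: [0.4608, 0.209, 0.1487]
tool_rot: [[-1.0, -0.0, -0.001], [-0.0, 1.0, -0.0], [0.001, -0.0, -1.0]]
ft_force: [0.4, 0.3, 0.4]
grip_width: 0.085
gripper_force: 0.0
```

```bash
python3 look.py a2; python3 - <<'E'
from h import *
from rig import get_image
for c in("top","scene"):
    W=world(get_image(c));print(c,circ(W,(.65,-.006),.055,.075,.045))
E
```

```text
pos [0.4614 0.2084 0.1487] f [-0.9 -0.3  0.1] w 0.0846 gf 0.0 t 8.6333
top (305, array([ 0.6484, -0.0074,  0.0616]), array([ 0.6482, -0.0073]), 0.0277, np.float64(0.0734))
scene (166, array([ 0.6527, -0.0025,  0.0613]), array([ 0.6491, -0.0053]), 0.031, np.float64(0.069))
```

View pics/a2.png

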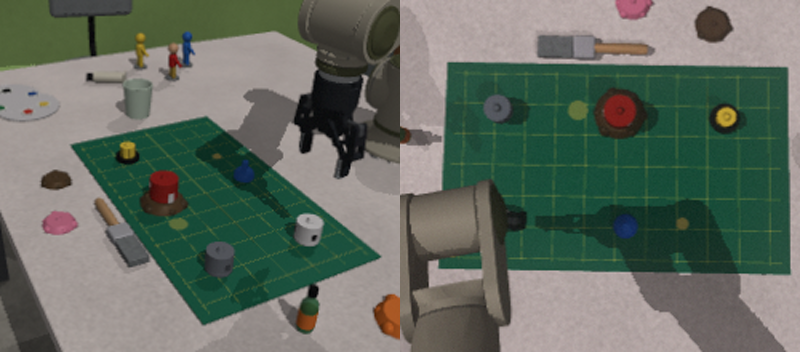

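The red section stands upright and centred on the rock, at (620,112) in the right crop. White next.

Emit:
step_arm(
  targets=[
    [[-0.003,0.005,0.12],[0,0,0]],
    [[-0.003,0.005,0.22],[0,0,0]],
    [[-0.003,0.005,0.3],[0,0,0]],
    [[-0.003,0.005,0.37],[0,0,0]],
    [[-0.003,0.005,0.42],[0,0,0]],
    [[-0.003,0.005,0.458],[0,0,0]],
    [[-0.003,0.005,0.458],[0,0,0]],
    [[-0.003,0.005,0.458],[0,0,0]],
  ],
)

```text
time_s: 9.4
position: [0.4619, 0.2102, 0.0115]
tool_rot: [[-1.0, 0.001, -0.001], [0.001, 1.0, -0.0], [0.001, -0.0, -1.0]]
ft_force: [-0.1, 0.1, 0.9]
grip_width: 0.085
gripper_force: 0.0
```

Emit:
step_arm(
  targets=[
    [[0,0,0],[0,0,0]],
    [[0,0,0],[0,0,0]],
    [[0,0,0],[0,0,0]],
    [[0,0,0],[0,0,0]],
    [[0,0,0],[0,0,0]],
    [[0,0,0],[0,0,0]],
    [[0,0,0],[0,0,0]],
    [[0,0,0],[0,0,0]],
    [[0,0,0],[0,0,0]],
    [[0,0,0],[0,0,0]],
  ],
  jaw=35,
  grip_force=30,
)

```text
time_s: 10.23
position: [0.4621, 0.2107, 0.0126]
tool_rot: [[-1.0, -0.0, 0.002], [-0.0, 1.0, 0.0], [-0.002, 0.0, -1.0]]
ft_force: [-0.7, -0.7, 5.2]
grip_width: 0.0471
gripper_force: 30.5
```

Emit:
step_arm(
  targets=[
    [[0,0,-0.05],[0,0,0]],
    [[0,0,-0.1],[0,0,0]],
    [[0,0,-0.2],[0,0,0]],
    [[0,0,-0.3],[0,0,0]],
    [[0,0,-0.4],[0,0,0]],
    [[0,0,-0.45],[0,0,0]],
    [[0,0,-0.45],[0,0,0]],
    [[0,0,-0.45],[0,0,0]],
  ],
)

```text
time_s: 10.9
position: [0.4616, 0.2107, 0.1471]
tool_rot: [[-1.0, -0.0, 0.001], [-0.0, 1.0, 0.0], [-0.001, 0.0, -1.0]]
ft_force: [-0.6, 1.1, -1.3]
grip_width: 0.0474
gripper_force: 31.2
```

```bash
python3 - <<'E'
from h import *
go((.65,-.006,.145))
E
```

```text
pos [0.4616 0.2107 0.1471] f [-0.6  1.1 -1.3] w 0.0474 gf 31.2 t 10.9
(0.65, -0.006, 0.145) -> [-0.628 -0.722  0.008]
```

Emit:
step_arm(
  targets=[
    [[-0.06,-0.07,0],[0,0,0]],
    [[-0.13,-0.15,0],[0,0,0]],
    [[-0.21,-0.25,0],[0,0,0]],
    [[-0.3,-0.35,0],[0,0,0]],
    [[-0.39,-0.45,0],[0,0,0]],
    [[-0.48,-0.55,0],[0,0,0]],
    [[-0.55,-0.64,0],[0,0,0]],
    [[-0.6,-0.69,0],[0,0,0]],
    [[-0.628,-0.722,0],[0,0,0]],
    [[-0.628,-0.722,0],[0,0,0]],
  ],
)

```text
time_s: 11.73
position: [0.6507, -0.0082, 0.144]
tool_rot: [[-1.0, 0.003, -0.003], [0.003, 1.0, 0.0], [0.003, 0.0, -1.0]]
ft_force: [-0.2, 0.1, -0.7]
grip_width: 0.0476
gripper_force: 31.2
```

Emit:
step_arm(
  targets=[
    [[0,0,0.05],[0,0,0]],
    [[0,0,0.1],[0,0,0]],
    [[0,0,0.15],[0,0,0]],
    [[0,0,0.19],[0,0,0]],
    [[0,0,0.21],[0,0,0]],
    [[0,0,0.225],[0,0,0]],
    [[0,0,0.235],[0,0,0]],
    [[0,0,0.245],[0,0,0]],
    [[0,0,0.245],[0,0,0]],
    [[0,0,0.245],[0,0,0]],
  ],
)

```text
time_s: 12.57
position: [0.6502, -0.0058, 0.0736]
tool_rot: [[-1.0, -0.0, 0.001], [-0.0, 1.0, -0.0], [-0.001, -0.0, -1.0]]
ft_force: [-1.1, 0.4, -0.6]
grip_width: 0.0472
gripper_force: 31.2
```

Emit:
step_arm(
  targets=[
    [[0,0,0.003],[0,0,0]],
    [[0,0,0.006],[0,0,0]],
    [[0,0,0.009],[0,0,0]],
    [[0,0,0.009],[0,0,0]],
    [[0,0,0.009],[0,0,0]],
    [[0,0,0.009],[0,0,0]],
  ],
)

```text
time_s: 13.07
position: [0.6501, -0.0059, 0.0707]
tool_rot: [[-1.0, -0.0, 0.0], [-0.0, 1.0, -0.0], [-0.0, -0.0, -1.0]]
ft_force: [0.5, -0.4, 1.5]
grip_width: 0.047
gripper_force: 31.3
```

Light contact, and the height matches.

Emit:
step_arm(
  targets=[
    [[0,0,0.002],[0,0,0]],
    [[0,0,0.002],[0,0,0]],
    [[0,0,0.002],[0,0,0]],
  ],
)

```text
time_s: 13.32
position: [0.6502, -0.0059, 0.0707]
tool_rot: [[-1.0, -0.0, 0.001], [-0.0, 1.0, -0.0], [-0.001, -0.0, -1.0]]
ft_force: [-1.8, -0.3, 5.9]
grip_width: 0.047
gripper_force: 31.8
```

Emit:
step_arm(
  targets=[
    [[0,0,0],[0,0,0]],
    [[0,0,0],[0,0,0]],
    [[0,0,0],[0,0,0]],
    [[0,0,0],[0,0,0]],
    [[0,0,0],[0,0,0]],
    [[0,0,0],[0,0,0]],
    [[0,0,0],[0,0,0]],
    [[0,0,0],[0,0,0]],
  ],
  jaw=85,
)

```text
time_s: 13.98
position: [0.6501, -0.0059, 0.0699]
tool_rot: [[-1.0, -0.0, 0.0], [-0.0, 1.0, -0.0], [-0.0, -0.0, -1.0]]
ft_force: [0.0, -0.2, 0.5]
grip_width: 0.0851
gripper_force: 0.0
```

Emit:
step_arm(
  targets=[
    [[0,0,-0.04],[0,0,0]],
    [[0,0,-0.1],[0,0,0]],
    [[0,0,-0.2],[0,0,0]],
    [[0,0,-0.3],[0,0,0]],
    [[0,0,-0.36],[0,0,0]],
    [[0,0,-0.36],[0,0,0]],
    [[0,0,-0.36],[0,0,0]],
  ],
)

```text
time_s: 14.57
position: [0.6502, -0.0059, 0.1786]
tool_rot: [[-1.0, -0.0, 0.002], [-0.0, 1.0, -0.0], [-0.002, -0.0, -1.0]]
ft_force: [-0.7, 0.7, -0.7]
grip_width: 0.0851
gripper_force: 0.0
```

```bash
python3 - <<'E'
from h import *
go((.645,-.195,.18))
E
```

```text
pos [ 0.6502 -0.0059  0.1786] f [-0.7  0.7 -0.7] w 0.0851 gf 0.0 t 14.5667
(0.645, -0.195, 0.18) -> [ 0.017 -0.63  -0.005]
```

Emit:
step_arm(
  targets=[
    [[0.018,-0.628,0],[0,0,0]],
    [[0.018,-0.628,0],[0,0,0]],
    [[0.018,-0.628,0],[0,0,0]],
    [[0.018,-0.628,0],[0,0,0]],
    [[0.018,-0.628,0],[0,0,0]],
    [[0.018,-0.628,0],[0,0,0]],
    [[0.018,-0.628,0],[0,0,0]],
    [[0.018,-0.628,0],[0,0,0]],
  ],
)

```text
time_s: 15.23
position: [0.6444, -0.1933, 0.1767]
tool_rot: [[-1.0, -0.0, -0.002], [-0.0, 1.0, 0.001], [0.002, 0.001, -1.0]]
ft_force: [-0.2, 0.3, 0.3]
grip_width: 0.0854
gripper_force: 0.0
```

```bash
python3 look.py a3; python3 - <<'E'
from h import *
from rig import get_image
for c in("top","scene"):
    W=world(get_image(c));print(c,circ(W,(.65,-.006),.095,.115,.045),circ(W,(.645,-.195),.03,.05,.045))
E
```

```text
pos [ 0.6447 -0.1927  0.1775] f [ 0.2 -0.  -0.2] w 0.085 gf 0.0 t 15.3333
top (239, array([ 0.649 , -0.0074,  0.1018]), array([ 0.649 , -0.0075]), 0.0239, np.float64(0.11)) (90, array([ 0.6402, -0.1956,  0.0378]), array([ 0.6401, -0.197 ]), 0.0171, np.float64(0.0472))
scene (128, array([ 0.6535, -0.0023,  0.1014]), array([ 0.6516, -0.0056]), 0.0263, np.float64(0.1089)) (52, array([ 0.6485, -0.19  ,  0.0373]), array([ 0.6447, -0.1938]), 0.0201, np.float64(0.045))
```

View pics/a3.png

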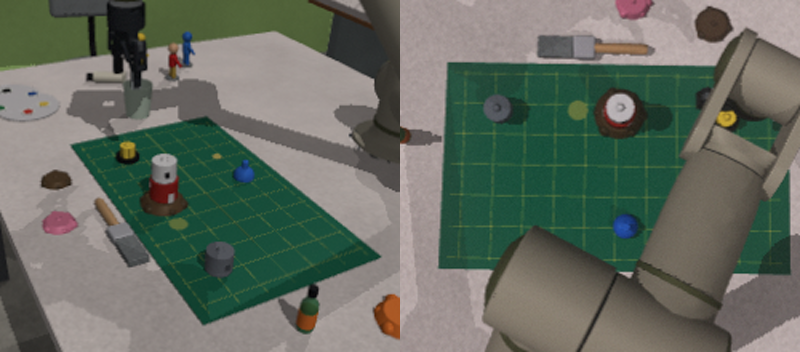

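The white section is seated, with its top at z = 0.101 and its axis within 1 mm of the red one. Picking up the lantern.

Emit:
step_arm(
  targets=[
    [[0,0,0.12],[0,0,0]],
    [[0,0,0.24],[0,0,0]],
    [[0,0,0.34],[0,0,0]],
    [[0,0,0.42],[0,0,0]],
    [[0,0,0.48],[0,0,0]],
    [[0,0,0.52],[0,0,0]],
    [[0,0,0.54],[0,0,0]],
    [[0,0,0.54],[0,0,0]],
    [[0,0,0.54],[0,0,0]],
  ],
)

```text
time_s: 16.18
position: [0.6452, -0.1943, 0.0169]
tool_rot: [[-1.0, -0.0, 0.001], [-0.0, 1.0, -0.001], [-0.001, -0.001, -1.0]]
ft_force: [0.9, -0.6, -0.3]
grip_width: 0.0848
gripper_force: 0.0
```

Emit:
step_arm(
  targets=[
    [[0,0,0],[0,0,0]],
    [[0,0,0],[0,0,0]],
    [[0,0,0],[0,0,0]],
    [[0,0,0],[0,0,0]],
    [[0,0,0],[0,0,0]],
    [[0,0,0],[0,0,0]],
    [[0,0,0],[0,0,0]],
    [[0,0,0],[0,0,0]],
    [[0,0,0],[0,0,0]],
    [[0,0,0],[0,0,0]],
  ],
  jaw=22,
  grip_force=25,
)

```text
time_s: 17.02
position: [0.6448, -0.1944, 0.0166]
tool_rot: [[-1.0, 0.0, 0.001], [0.0, 1.0, -0.0], [-0.001, -0.0, -1.0]]
ft_force: [-2.0, 1.4, 5.4]
grip_width: 0.0333
gripper_force: 24.9
```

Emit:
step_arm(
  targets=[
    [[0,0,-0.05],[0,0,0]],
    [[0,0,-0.1],[0,0,0]],
    [[0,0,-0.2],[0,0,0]],
    [[0,0,-0.3],[0,0,0]],
    [[0,0,-0.4],[0,0,0]],
    [[0,0,-0.47],[0,0,0]],
    [[0,0,-0.495],[0,0,0]],
    [[0,0,-0.495],[0,0,0]],
  ],
)

```text
time_s: 17.68
position: [0.6452, -0.1945, 0.1659]
tool_rot: [[-1.0, -0.0, 0.003], [-0.0, 1.0, -0.001], [-0.003, -0.001, -1.0]]
ft_force: [0.5, -0.2, -1.4]
grip_width: 0.0333
gripper_force: 25.2
```

Emit:
step_arm(
  targets=[
    [[-0.002,0.07,0],[0,0,0]],
    [[-0.005,0.16,0],[0,0,0]],
    [[-0.008,0.27,0],[0,0,0]],
    [[-0.011,0.38,0],[0,0,0]],
    [[-0.014,0.48,0],[0,0,0]],
    [[-0.016,0.55,0],[0,0,0]],
    [[-0.017,0.6,0],[0,0,0]],
    [[-0.018,0.628,0],[0,0,0]],
    [[-0.018,0.628,0],[0,0,0]],
    [[-0.018,0.628,0],[0,0,0]],
  ],
)

```text
time_s: 18.52
position: [0.65, -0.0066, 0.1637]
tool_rot: [[-1.0, 0.0, -0.001], [0.0, 1.0, -0.0], [0.001, -0.0, -1.0]]
ft_force: [0.5, -0.3, -0.8]
grip_width: 0.0329
gripper_force: 25.2
```

```bash
python3 - <<'E'
from h import *
go((.6503,-.006,.1146))
E
```

```text
pos [ 0.65   -0.0066  0.1637] f [ 0.5 -0.3 -0.8] w 0.0329 gf 25.2 t 18.5167
(0.6503, -0.006, 0.1146) -> [-0.001  0.002  0.164]
```

Emit:
step_arm(
  targets=[
    [[-0.001,0.002,0.04],[0,0,0]],
    [[-0.001,0.002,0.08],[0,0,0]],
    [[-0.001,0.002,0.11],[0,0,0]],
    [[-0.001,0.002,0.13],[0,0,0]],
    [[-0.001,0.002,0.14],[0,0,0]],
    [[-0.001,0.002,0.15],[0,0,0]],
    [[-0.001,0.002,0.155],[0,0,0]],
    [[-0.001,0.002,0.155],[0,0,0]],
    [[-0.001,0.002,0.155],[0,0,0]],
  ],
)

```text
time_s: 19.27
position: [0.6505, -0.0053, 0.1183]
tool_rot: [[-1.0, -0.0, 0.001], [-0.0, 1.0, -0.0], [-0.001, -0.0, -1.0]]
ft_force: [0.5, 0.8, 0.2]
grip_width: 0.033
gripper_force: 25.2
```

Emit:
step_arm(
  targets=[
    [[0,0,0.003],[0,0,0]],
    [[0,0,0.006],[0,0,0]],
    [[0,0,0.009],[0,0,0]],
    [[0,0,0.009],[0,0,0]],
    [[0,0,0.009],[0,0,0]],
    [[0,0,0.009],[0,0,0]],
  ],
)

```text
time_s: 19.77
position: [0.6504, -0.0053, 0.1153]
tool_rot: [[-1.0, -0.0, 0.0], [-0.0, 1.0, -0.0], [-0.0, -0.0, -1.0]]
ft_force: [0.6, 0.9, -0.7]
grip_width: 0.0329
gripper_force: 25.2
```

Emit:
step_arm(
  targets=[
    [[0,0,0.002],[0,0,0]],
    [[0,0,0.004],[0,0,0]],
    [[0,0,0.004],[0,0,0]],
    [[0,0,0.004],[0,0,0]],
  ],
)

```text
time_s: 20.1
position: [0.6505, -0.0053, 0.1146]
tool_rot: [[-1.0, -0.0, 0.001], [-0.0, 1.0, -0.0], [-0.001, -0.0, -1.0]]
ft_force: [-1.6, 0.7, 3.6]
grip_width: 0.033
gripper_force: 25.6
```

Emit:
step_arm(
  targets=[
    [[0,0,0],[0,0,0]],
    [[0,0,0],[0,0,0]],
    [[0,0,0],[0,0,0]],
    [[0,0,0],[0,0,0]],
    [[0,0,0],[0,0,0]],
    [[0,0,0],[0,0,0]],
    [[0,0,0],[0,0,0]],
    [[0,0,0],[0,0,0]],
  ],
  jaw=70,
)

```text
time_s: 20.77
position: [0.6503, -0.0053, 0.114]
tool_rot: [[-1.0, -0.0, -0.0], [-0.0, 1.0, -0.0], [0.0, -0.0, -1.0]]
ft_force: [0.1, 0.0, 0.7]
grip_width: 0.07
gripper_force: 0.0
```

Emit:
step_arm(
  targets=[
    [[0,0,-0.04],[0,0,0]],
    [[0,0,-0.1],[0,0,0]],
    [[0,0,-0.2],[0,0,0]],
    [[0,0,-0.3],[0,0,0]],
    [[0,0,-0.3],[0,0,0]],
    [[0,0,-0.3],[0,0,0]],
  ],
)

```text
time_s: 21.27
position: [0.6509, -0.0053, 0.2058]
tool_rot: [[-1.0, -0.0, 0.004], [-0.0, 1.0, -0.001], [-0.004, -0.001, -1.0]]
ft_force: [-0.4, -0.6, -0.0]
grip_width: 0.0699
gripper_force: 0.0
```

```bash
python3 - <<'E'
from h import *
go((.451,-.0184,.2))
E
```

```text
pos [ 0.6509 -0.0053  0.2058] f [-0.4 -0.6 -0. ] w 0.0699 gf 0.0 t 21.2667
(0.451, -0.0184, 0.2) -> [ 0.666 -0.043  0.017]
```

Emit:
step_arm(
  targets=[
    [[0.666,-0.043,0],[0,0,0]],
    [[0.666,-0.043,0],[0,0,0]],
    [[0.666,-0.043,0],[0,0,0]],
    [[0.666,-0.043,0],[0,0,0]],
    [[0.666,-0.043,0],[0,0,0]],
    [[0.666,-0.043,0],[0,0,0]],
    [[0.666,-0.043,0],[0,0,0]],
    [[0.666,-0.043,0],[0,0,0]],
    [[0.666,-0.043,0],[0,0,0]],
  ],
)

```text
time_s: 22.02
position: [0.4514, -0.0183, 0.2036]
tool_rot: [[-1.0, -0.0, -0.0], [-0.0, 1.0, 0.0], [0.0, 0.0, -1.0]]
ft_force: [0.2, -0.1, -0.4]
grip_width: 0.0698
gripper_force: 0.0
```

```bash
python3 look.py a4; python3 - <<'E'
from h import *
from rig import get_image
for c in("top","scene"):
    W=world(get_image(c));print(c,circ(W,(.65,-.006),.13,.15,.045),circ(W,(.45,-.019),.012,.05,.04))
E
```

```text
pos [ 0.4513 -0.0182  0.2036] f [ 0.9 -0.1  0. ] w 0.0704 gf 0.0 t 22.1167
top (121, array([ 0.6493, -0.0072,  0.1359]), array([ 0.6494, -0.0069]), 0.0173, np.float64(0.1453)) (0, None)
scene (69, array([ 0.6537, -0.0011,  0.1355]), array([ 0.6526, -0.0044]), 0.0176, np.float64(0.1427)) (99, array([ 0.4566, -0.013 ,  0.0248]), array([ 0.4535, -0.017 ]), 0.0221, np.float64(0.0453))
```

View pics/a4.png

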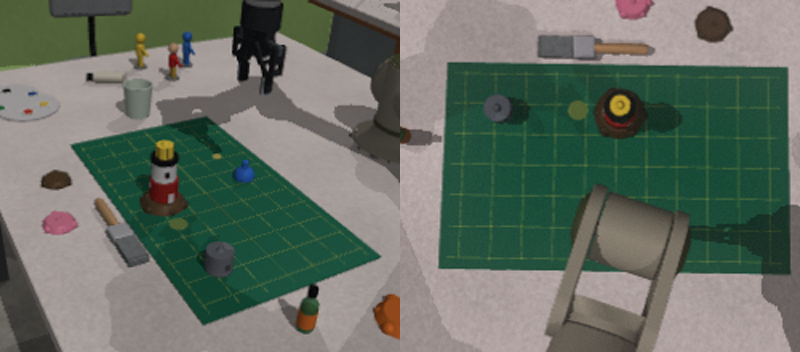

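The lantern is seated, with its yellow top at z = 0.136. Dome next.

Emit:
step_arm(
  targets=[
    [[0,0,0.12],[0,0,0]],
    [[0,0,0.25],[0,0,0]],
    [[0,0,0.36],[0,0,0]],
    [[0,0,0.45],[0,0,0]],
    [[0,0,0.52],[0,0,0]],
    [[0,0,0.56],[0,0,0]],
    [[0,0,0.577],[0,0,0]],
    [[0,0,0.577],[0,0,0]],
    [[0,0,0.577],[0,0,0]],
  ],
)

```text
time_s: 22.97
position: [0.451, -0.0183, 0.0313]
tool_rot: [[-1.0, -0.0, 0.001], [-0.0, 1.0, -0.0], [-0.001, -0.0, -1.0]]
ft_force: [-0.6, 0.7, 0.2]
grip_width: 0.0699
gripper_force: 0.0
```

Emit:
step_arm(
  targets=[
    [[0,0,0],[0,0,0]],
    [[0,0,0],[0,0,0]],
    [[0,0,0],[0,0,0]],
    [[0,0,0],[0,0,0]],
    [[0,0,0],[0,0,0]],
    [[0,0,0],[0,0,0]],
    [[0,0,0],[0,0,0]],
    [[0,0,0],[0,0,0]],
    [[0,0,0],[0,0,0]],
    [[0,0,0],[0,0,0]],
  ],
  jaw=5,
  grip_force=25,
)

```text
time_s: 23.8
position: [0.4508, -0.0184, 0.0312]
tool_rot: [[-1.0, -0.0, 0.001], [-0.0, 1.0, -0.0], [-0.001, -0.0, -1.0]]
ft_force: [-1.0, -0.9, 5.4]
grip_width: 0.0124
gripper_force: 24.8
```

Emit:
step_arm(
  targets=[
    [[0,0,-0.04],[0,0,0]],
    [[0,0,-0.1],[0,0,0]],
    [[0,0,-0.2],[0,0,0]],
    [[0,0,-0.32],[0,0,0]],
    [[0,0,-0.44],[0,0,0]],
    [[0,0,-0.54],[0,0,0]],
    [[0,0,-0.6],[0,0,0]],
    [[0,0,-0.613],[0,0,0]],
    [[0,0,-0.613],[0,0,0]],
  ],
)

```text
time_s: 24.55
position: [0.4507, -0.0182, 0.2152]
tool_rot: [[-1.0, -0.0, 0.001], [-0.0, 1.0, -0.0], [-0.001, -0.0, -1.0]]
ft_force: [-0.0, -0.0, -1.2]
grip_width: 0.0123
gripper_force: 24.5
```

Emit:
step_arm(
  targets=[
    [[-0.07,0.005,0],[0,0,0]],
    [[-0.16,0.01,0],[0,0,0]],
    [[-0.27,0.018,0],[0,0,0]],
    [[-0.38,0.025,0],[0,0,0]],
    [[-0.48,0.032,0],[0,0,0]],
    [[-0.56,0.038,0],[0,0,0]],
    [[-0.62,0.042,0],[0,0,0]],
    [[-0.665,0.044,0],[0,0,0]],
    [[-0.665,0.044,0],[0,0,0]],
    [[-0.665,0.044,0],[0,0,0]],
  ],
)

```text
time_s: 25.38
position: [0.6496, -0.0049, 0.2122]
tool_rot: [[-1.0, -0.0, -0.004], [-0.0, 1.0, 0.001], [0.004, 0.001, -1.0]]
ft_force: [-0.2, 0.1, -1.1]
grip_width: 0.0124
gripper_force: 24.5
```

```bash
python3 look.py a5; python3 - <<'E'
from h import *
go((.6506,-.0055,.1632))
E
```

```text
pos [ 0.6491 -0.005   0.2137] f [ 0.4 -0.3 -0. ] w 0.0124 gf 24.5 t 25.4833
pos [ 0.6491 -0.005   0.2137] f [ 0.4 -0.3 -0. ] w 0.0124 gf 24.5 t 25.4833
(0.6506, -0.0055, 0.1632) -> [-0.005 -0.002  0.168]
```

View pics/a5.png

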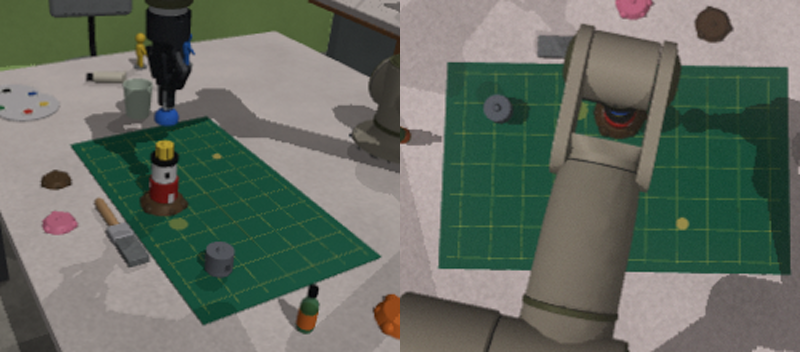

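The dome hangs upright over the lantern, at (166,117) in the left crop. Lowering it.

Emit:
step_arm(
  targets=[
    [[-0.004,-0.001,0.04],[0,0,0]],
    [[-0.004,-0.001,0.08],[0,0,0]],
    [[-0.004,-0.001,0.11],[0,0,0]],
    [[-0.004,-0.001,0.13],[0,0,0]],
    [[-0.004,-0.001,0.145],[0,0,0]],
    [[-0.004,-0.001,0.155],[0,0,0]],
    [[-0.004,-0.001,0.16],[0,0,0]],
    [[-0.004,-0.001,0.16],[0,0,0]],
    [[-0.004,-0.001,0.16],[0,0,0]],
  ],
)

```text
time_s: 26.23
position: [0.6514, -0.0053, 0.1672]
tool_rot: [[-1.0, -0.0, 0.001], [-0.0, 1.0, -0.0], [-0.001, -0.0, -1.0]]
ft_force: [-0.2, 0.6, -0.4]
grip_width: 0.0124
gripper_force: 24.5
```

Emit:
step_arm(
  targets=[
    [[0,0,0.003],[0,0,0]],
    [[0,0,0.006],[0,0,0]],
    [[0,0,0.009],[0,0,0]],
    [[0,0,0.009],[0,0,0]],
    [[0,0,0.009],[0,0,0]],
    [[0,0,0.009],[0,0,0]],
  ],
)

```text
time_s: 26.73
position: [0.6513, -0.0053, 0.1642]
tool_rot: [[-1.0, -0.0, 0.0], [-0.0, 1.0, -0.0], [-0.0, -0.0, -1.0]]
ft_force: [-0.2, 0.2, 0.7]
grip_width: 0.0123
gripper_force: 24.5
```

Emit:
step_arm(
  targets=[
    [[0,0,0.002],[0,0,0]],
    [[0,0,0.004],[0,0,0]],
    [[0,0,0.005],[0,0,0]],
    [[0,0,0.005],[0,0,0]],
    [[0,0,0.005],[0,0,0]],
  ],
)

```text
time_s: 27.15
position: [0.6514, -0.0053, 0.1632]
tool_rot: [[-1.0, 0.0, 0.001], [0.0, 1.0, -0.0], [-0.001, -0.0, -1.0]]
ft_force: [-0.6, 0.4, 4.8]
grip_width: 0.0123
gripper_force: 24.9
```

Contact at the expected height; releasing and retreating.

Emit:
step_arm(
  targets=[
    [[0,0,0],[0,0,0]],
    [[0,0,0],[0,0,0]],
    [[0,0,0],[0,0,0]],
    [[0,0,0],[0,0,0]],
    [[0,0,0],[0,0,0]],
    [[0,0,0],[0,0,0]],
    [[0,0,0],[0,0,0]],
    [[0,0,0],[0,0,0]],
  ],
  jaw=70,
)

```text
time_s: 27.82
position: [0.6513, -0.0053, 0.1626]
tool_rot: [[-1.0, -0.0, -0.0], [-0.0, 1.0, 0.0], [0.0, 0.0, -1.0]]
ft_force: [-0.4, 0.0, -0.0]
grip_width: 0.07
gripper_force: 0.0
```

Emit:
step_arm(
  targets=[
    [[0,0,-0.04],[0,0,0]],
    [[0,0,-0.1],[0,0,0]],
    [[0,0,-0.2],[0,0,0]],
    [[0,0,-0.28],[0,0,0]],
    [[0,0,-0.28],[0,0,0]],
    [[0,0,-0.28],[0,0,0]],
  ],
)

```text
time_s: 28.32
position: [0.6516, -0.0053, 0.2478]
tool_rot: [[-1.0, -0.0, 0.003], [-0.0, 1.0, -0.0], [-0.003, -0.0, -1.0]]
ft_force: [0.2, 0.2, -0.5]
grip_width: 0.0697
gripper_force: 0.0
```

Emit:
step_arm(
  targets=[
    [[0.66,0.2,0],[0,0,0]],
    [[0.66,0.2,0],[0,0,0]],
    [[0.66,0.2,0],[0,0,0]],
    [[0.66,0.2,0],[0,0,0]],
    [[0.66,0.2,0],[0,0,0]],
    [[0.66,0.2,0],[0,0,0]],
    [[0.66,0.2,0],[0,0,0]],
    [[0.66,0.2,0],[0,0,0]],
    [[0.66,0.2,0],[0,0,0]],
    [[0.66,0.2,0],[0,0,0]],
  ],
)

```text
time_s: 29.15
position: [0.4541, 0.0543, 0.2461]
tool_rot: [[-1.0, 0.0, -0.001], [0.0, 1.0, 0.0], [0.001, 0.0, -1.0]]
ft_force: [0.2, 0.3, -0.4]
grip_width: 0.07
gripper_force: 0.0
```

```bash
python3 look.py a6; python3 - <<'E'
from h import *
from rig import get_image
for c in("top","scene"):
    W=world(get_image(c));print(c,circ(W,(.65,-.006),.145,.19,.045))
E
```

```text
pos [0.4539 0.0544 0.2462] f [-0.8  0.7 -0.1] w 0.0704 gf 0.0 t 29.25
top (209, array([ 0.6483, -0.0071,  0.1566]), array([ 0.6493, -0.0071]), 0.0217, np.float64(0.1798))
scene (126, array([0.6556, 0.0023, 0.157 ]), array([ 0.6535, -0.0043]), 0.0216, np.float64(0.1772))
```

View pics/a6.png

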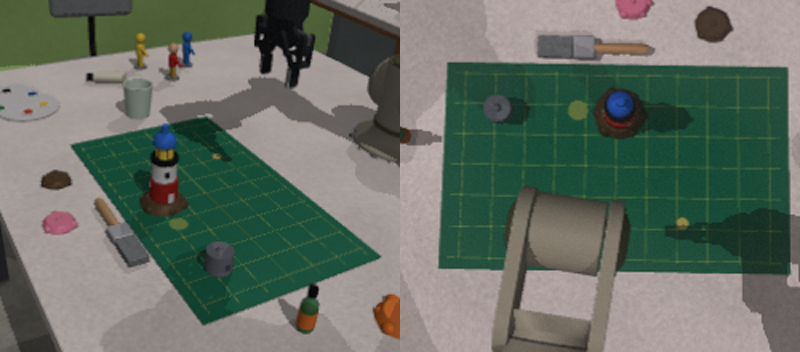

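The complete tower stands straight at (163,170) in the left crop. The arm is clear and the bystanders are where they were.

```bash
python3 -c "
from rig import close_job
print(close_job())"
```

```text
the job is handed in; nothing more can be done
None
```

The lighthouse is assembled on the rock base (red, white, lantern room, blue dome), with each part seated and released and nothing else moved in the pictures; I handed it in at about 29 s of the 104 s and got no verdict back.

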